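# Clamp the glued plinth in the gluing jig

### The job

A freshly glued display plinth lies partly pulled out of the gluing jig. With the fingertips, push it along the board, between the rails, fully home against the end stop; then push the open toggle-clamp handle over its dead point, away from the plinth, until it snaps into lock and the pad presses on the plinth. Do not lift or tip the plinth, and leave the paint bottle, paint jar and figure where they stand.

Things in the scene. Friction and masses are not known exactly. Their poses are not given: they have to be found in the camera images.
- jig: gluing jig fixed to the table: plywood board 300 x 130 x 15 mm; origin at the centre of its underside, z up, x along the board towards the clamp end. On it two wooden guide rails from x = -60 to +10 mm, 10 mm high, 53 mm apart inside, and the steel clamp bracket from x = 27 to 83 mm, 36 mm wide, up to 69 mm above the table
- stop (a point): middle of the end stop's face at board-top level (jig frame x = +10, z = 15 mm); the stop is a wooden block across the rails, 77 mm wide, 14 mm thick, 20 mm high. The plinth is home when its inner end touches this face, its origin then 50 mm from this point
- plinth: loose display plinth, dark wood with a grey stone slab glued on top, 100 (x) x 50 (y) x 26 mm high, about 0.18 kg; origin at the centre of its underside, x along its length, nearly parallel to the jig's x. Lies on the board, inner end between the rails, 20 to 40 mm short of the stop; pushed at its outer end along the jig's +x it slides freely and stays where left
- handle (a joint): clamp handle angle, rad: 0 open (on its stop, leaning 0.25 from vertical towards the jig's -x, the plinth), growing as it swings to the jig's +x, 1.35 locked (1.10 past vertical). Sprung away from its dead point at 0.8 to 1.0: short of it, it springs back open; past it, it snaps by itself to 1.35. Takes about 8 N at 105 mm from the pivot at first, then less
- pivot (a point): the handle's pivot, on the clamp bracket, 55 mm along x from the jig's origin and 60 mm above the table; the pivot axis is the jig's y
- handle_tip (a point): free end of the handle, on its axis, 130 mm from the pivot; the outer 78 mm is a round black rubber grip 18 mm in diameter. It is pushed on its plinth side, which is free above the raised clamp arm
- pad: clamp's pad, a black rubber disc 20 mm wide and 8 mm thick, sprung on its stem by up to 6 mm; origin on the stem 18 mm above its pressing face. Its steel arm follows the handle; open, arm and pad stand over x = -20 to +45 mm of the jig, up to about 102 mm above the table. Locked, it presses the plinth's top about 25 mm from the stop with 5 to 8 N
- paint_bottle: bystander: grey dropper bottle, 25 mm diameter, 65 mm high, origin centre of underside, stands on the table beside the jig
- paint_jar: bystander: small glass paint jar, 34 mm diameter, 40 mm high, origin centre of underside, stands on the table beside the jig
- figure: bystander: brass-coloured miniature figure on a round black base, 32 mm diameter, about 55 mm high, origin centre of underside, stands on the table beside the jig
Things that resemble listed ones, but are neither listed nor needed, are in the scene too. What is shaped like the plinth but red or yellow is not meant.

How it is judged (in metres and radians):
On the way, in this order (a step that is already met when the one before it is completed fails the run):
1. the plinth is fully home against the stop (within 3 mm) while the clamp is still open (x of plinth in the frame of jig above -0.043 m and value of joint handle below 0.3 rad), for 0.2 s.
2. the handle has been pushed over and snapped into lock (value of joint handle above 1.28 rad), for 0.2 s.
At the end, for the whole second after the job is handed in: handle locked (joint above 1.28 rad), plinth home within 3 mm of the stop, straight within 0.08 rad and flat, at rest, and the pad presses on it with more than 2 N (value of joint handle above 1.28 rad and x of plinth in the frame of jig above -0.043 m and angle between the x axis of plinth and the x axis of jig, either way round below 0.08 rad and angle between plinth's own z axis and vertical below 0.05 rad and contact force between pad and plinth above 2 N and linear speed of plinth below 0.01 m/s); the robot touches nothing.
It fails at once if the plinth is lifted off the board (8 mm) or tipped (0.2 rad) (z of plinth in the frame of jig above 0.023 m or angle between plinth's own z axis and vertical above 0.2 rad).
It fails at once if a bystander is moved by more than 15 mm (distance of any of paint_bottle, paint_jar, figure from where it was at the start of the episode above 0.015 m).
It also fails if it takes over 48 s, if anything falls off the work surface, if the arm or the gripper's body presses on something with over 40 N, if the wrist force passes 120 N, or if a joint passes its speed limit or range.

### The arm

A 6-joint arm with a two-finger parallel gripper is mounted at the origin on the work surface. World frame = base frame: x ahead of the robot, y to its left, z up, the work surface at z = 0. Lengths are in mm, angles in degrees, forces in N, time in s.
With the tool pointing down it reaches from about 350 to 850 mm from the base axis. Payload 8.1 kg.
Tool frame: the origin (TCP) lies at the very end of the fingers, on their centre line; the grasp point (between the pads) lies 19 mm behind it; z points along the fingers, y is the line along which they close (so a half turn about z gives the same grasp; the last joint's range is limited). The gripper opens to 85 mm and grips with 20 to 120 N. Pads are 22 mm wide; open, the fingers measure 114 mm over their backs; the gripper's body (76 mm by 85 mm) begins 54 mm behind the grasp point. The pads swing forward as they close: fully open they stand 13 mm farther back than shut.
Start: joints at [59.565, 7.471, 85.268, -0, 87.261, -4.893], TCP at [258.688, 541.374, 231.292] pointing down, gripper open.
Joint ranges: [-169.43, 169.43], [-51.17, 129.36], [1.28, 143.12], [-76.62, 256.62], [0, 156.53], [-152.29, 152.29]. Speed limits (degrees/s): [136.94, 136.94, 159.86, 180, 180, 180].

### API

Orientations are given as [roll, pitch, yaw] about the fixed x, y, z axes, in that order (R = Rz(yaw) Ry(pitch) Rx(roll)).
In Python, from bench import r gives the robot as it stands.
- The arm moves only by the shell command python3 -m jog 'ROWS' [FORCE]. ROWS is JSON, a list of rows, each a list of 7 numbers: the turn, a rotation vector about the tool's x, y, z in degrees, then the shift along the tool's x, y, z in mm, then the closure, from -1 (fully open) to 1 (shut), so that 0 is half open. A call has 1 to 5 rows; each row shifts and turns the commanded pose from where the row before left it, along the tool's axes as they then stand; what a row does not reach is not made up. A row lasts 1/10 s, in which the tool goes at most 50 mm and 8.59 degrees, less where a joint would pass 70% of its speed; a pose out of reach is approached as far as the arm can. A call is refused whole if a number of a shift passes 50 or a number of a turn 8.59, either way. A call with a gripper value outside its range is refused whole. The fingers move at their own pace and stop on an object; FORCE is the grip in N (left out, the last holds). Time passes only in rows, so rows that do not move let the fingers close. It gives the time, the measured TCP pose, the force, the opening and the grip force at its end, in the units of the state.
- r.sense(): the state, without advancing time (a new reading comes with each control period).
- r.snapshot(name): name is "scene" or "top" or "wrist"; returns a dict with "pixels" (384x512x3 uint8, red, green, blue), "fx", "fy", "cx", "cy" (pixels), "world_to_cam" (4x4, takes a point from world to camera coordinates); the wrist camera has in their place "hand_eye" (4x4, takes a point from camera to tool coordinates, whose origin is the TCP and whose axes are the flange's). Camera axes: x right, y up, looking along -z (the intrinsics and any distortion apply to the point x, -y, -z); pixel columns grow to the right and rows downward; lengths in mm; the calibration is good to about 2 mm. A picture is of the moment at which its call begins: read the wrist's pose just before it. There is no depth.
- r.hand_in(): hands the job in; it is judged then, once.
The state is a dict: "time": time; "joint_pos": joint angles; "qd": joint speeds; "joint_efforts": joint torques, N m; "tool_pos": TCP position; "tcp_rot": TCP orientation; "ft_force": force on the tool from outside, world axes, zero at the start; "wrist_torque": the same for the moment, N m; "finger_gap": finger opening in mm; "grip_force": force on a finger pad.
Only numpy, scipy, OpenCV 4.12 (cv2) and the standard library are available. Lean on these libraries where they do the work, as an engineer would, in place of code of your own. Each camera call takes 0.05 s, during which the arm holds its last target. There are 200 camera calls.

## Working session

There is one attempt and no reset: what is moved stays moved. The work goes in short steps, Python scripts to look and compute and a shell command to move; the robot and the scene stay as the last step left them, time stands still between calls to the robot, and variables do not carry over. Pictures are saved under pics/ and viewed, at most 10 in all, crops included, and the job is handed in when it is done.

```bash
ls; mkdir -p pics
cat > h.py <<'E'
import numpy as np, cv2
from scipy.spatial.transform import Rotation as Ro
from bench import r
def snap(n,f=None):
    s=r.sense(); d=r.snapshot(n)
    if f: cv2.imwrite('pics/'+f,cv2.cvtColor(d['pixels'],cv2.COLOR_RGB2BGR))
    d['T']=np.linalg.inv(np.array(d['world_to_cam'])) if 'world_to_cam' in d else None
    if d['T'] is None:
        W=np.eye(4); W[:3,:3]=Ro.from_euler('xyz',s['tcp_rot'],degrees=True).as_matrix(); W[:3,3]=s['tool_pos']
        d['T']=W@np.array(d['hand_eye'])
    return d
def ray(d,u,v):
    p=np.array([(u-d['cx'])/d['fx'],-(v-d['cy'])/d['fy'],-1.]); return d['T'][:3,3],d['T'][:3,:3]@p
def onz(d,u,v,z):
    o,k=ray(d,u,v); return o+k*(z-o[2])/k[2]
def two(d1,p1,d2,p2):
    a,k=ray(d1,*p1); b,l=ray(d2,*p2)
    t=np.linalg.lstsq(np.c_[k,-l],b-a,rcond=None)[0]; x,y=a+k*t[0],b+l*t[1]
    return (x+y)/2,np.linalg.norm(x-y)
def proj(d,P):
    q=np.linalg.inv(d['T'])@np.r_[P,1]; return d['cx']+d['fx']*q[0]/-q[2], d['cy']-d['fy']*q[1]/-q[2]
E
python3 - <<'E'
from h import *
print(r.sense())
for n in('scene','top'):
    d=snap(n,n+'0.png'); print(n,d['fx'],d['T'][:3,3].round(),[k for k in d.keys()])
E
```

```text
pics
{'time': 0.0, 'joint_pos': array([ 5.95623040e+01,  7.51426373e+00,  8.53293977e+01,  3.05752745e-04,
        8.72617364e+01, -4.89263542e+00]), 'qd': array([-0.08089809, -0.08393213, -0.03518774,  0.00933071, -0.05443873,
        0.14509949]), 'joint_efforts': array([-6.57387100e-04, -5.69427252e+01, -5.00532532e+01, -3.20210884e-04,
        1.56110642e-02, -1.80632946e-05]), 'tool_pos': array([258.42715185, 540.88472906, 230.25210192]), 'tcp_rot': array([-1.79895012e+02, -9.29351292e-03,  1.54454916e+02]), 'ft_force': array([ 0.64930022, -0.40825489,  0.12194339]), 'wrist_torque': array([ 0.05636054, -0.06454734,  0.0104977 ]), 'grip_force': 0.0, 'finger_gap': 85.24150916131684}
scene 478.523854465864 [1371. -290.  757.] ['pixels', 'fx', 'fy', 'cx', 'cy', 'world_to_cam', 'T']
top 380.9885138215419 [428. -56. 998.] ['pixels', 'fx', 'fy', 'cx', 'cy', 'world_to_cam', 'T']
```

View pics/scene0.png

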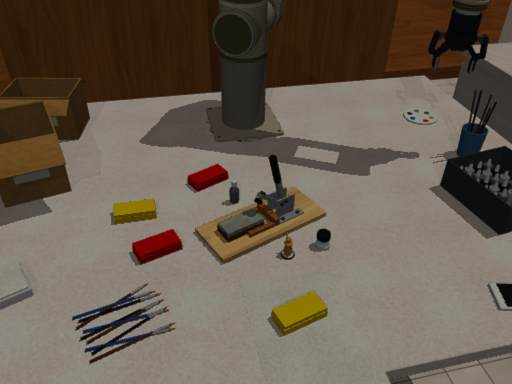

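View pics/top0.png

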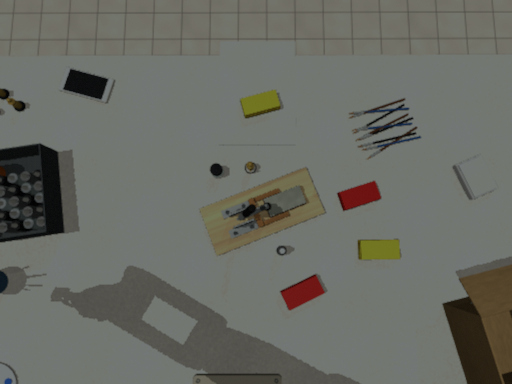

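The scene view shows the jig at about (262,222), with the handle tip at (273,158), the plinth at (240,224), the bottle at (234,192), the figure at (288,246) and the jar at (323,238). In the top view the board corners are near (200,208), (308,168), (325,212) and (218,254), and the plinth is at (287,202), so the clamp end is on the left.

Run:
```python
from h import *
for n,(x0,y0,x1,y1) in {'top':(185,150,340,265),'scene':(185,145,340,260)}.items():
    d=snap(n); im=cv2.cvtColor(d['pixels'],cv2.COLOR_RGB2BGR)
    hsv=cv2.cvtColor(im,cv2.COLOR_BGR2HSV)
    m=cv2.inRange(hsv,(8,70,90),(28,255,255)); mm=np.zeros_like(m); mm[y0:y1,x0:x1]=m[y0:y1,x0:x1]
    mm=cv2.morphologyEx(mm,cv2.MORPH_OPEN,np.ones((2,2)))
    nl,L,S,_=cv2.connectedComponentsWithStats(mm); k=1+S[1:,4].argmax()
    print(n,S[k])
    pts=np.argwhere(L==k)[:,::-1].astype(float)
    if n=='top':
        P=np.array([onz(d,u,v,15)[:2] for u,v in pts],np.float32)
        print(cv2.minAreaRect(P), cv2.boxPoints(cv2.minAreaRect(P)))
    cv2.imwrite(f'pics/{n}c.png',cv2.resize(im[y0:y1,x0:x1],None,fx=5,fy=5,interpolation=cv2.INTER_CUBIC))
```

```text
top [ 207  191  118   65 1962]
((491.05010986328125, -71.64802551269531), (87.97569274902344, 297.2392883300781), 21.573162078857422) [[ 395.49786   50.38679]
 [ 504.7895  -226.03053]
 [ 586.60236 -193.68285]
 [ 477.31073   82.73448]]
scene [ 196  188  131   73 2199]
```

View pics/topc.png

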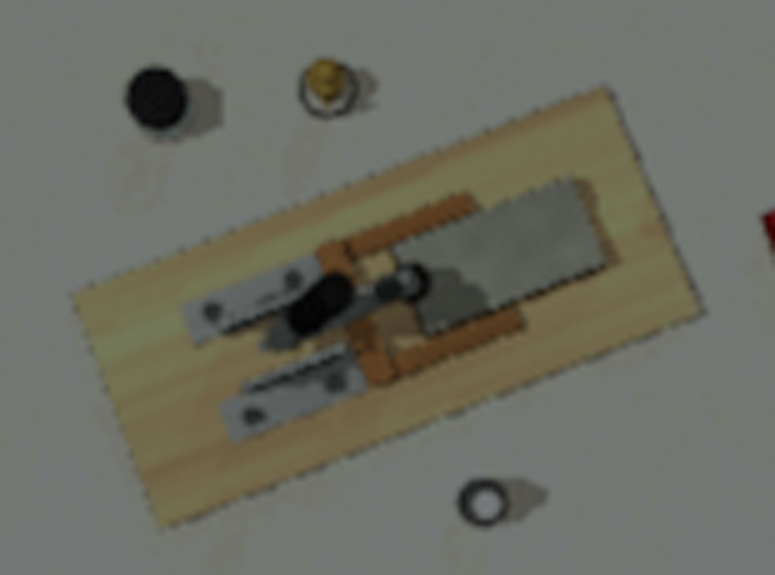

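View pics/scenec.png

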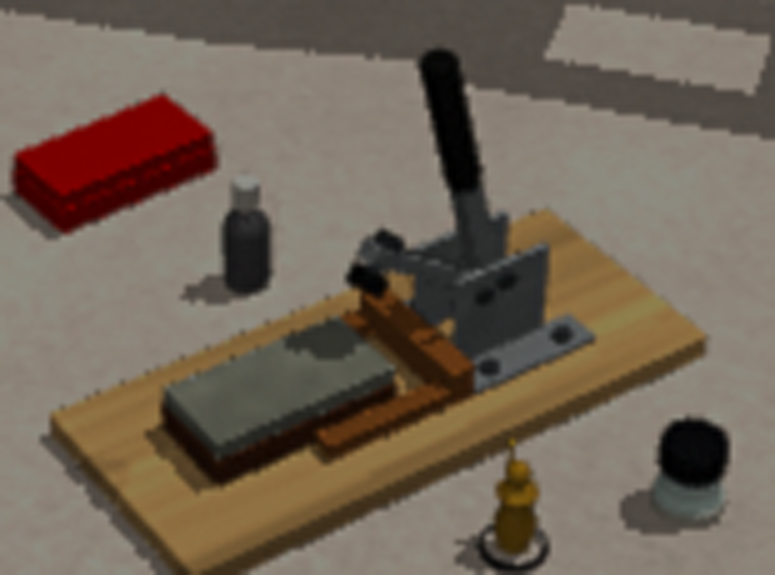

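The crops give clean corners for the board (top crop (73,296), (608,88), (704,313), (162,527)) and for the plinth's slab (top crop (575,180), (607,262), (422,333), (390,250)). The handle leans towards the plinth as described.

Run:
```python
from h import *
t=snap('top'); s=snap('scene')
ct=lambda p:((p[0]+.5)/5-.5+185,(p[1]+.5)/5-.5+150)
cs=lambda p:((p[0]+.5)/5-.5+185,(p[1]+.5)/5-.5+145)
B=np.array([onz(t,*ct(p),15) for p in[(73,296),(608,88),(704,313),(162,527)]])
print('board',B.round(1),'sides',[np.linalg.norm(B[i]-B[(i+1)%4]).round(1) for i in range(4)])
c=B.mean(0)[:2]; ex=(B[0]+B[3]-B[1]-B[2])[:2]; ex/=np.linalg.norm(ex); ey=np.array([-ex[1],ex[0]])
print('c',c.round(1),'yaw',np.degrees(np.arctan2(ex[1],ex[0])).round(2))
J=lambda P:np.r_[(P[:2]-c)@ex,(P[:2]-c)@ey,P[2]].round(1)
np.savez('jig.npz',c=c,ex=ex,ey=ey)
for n,a,b in[('board -x fig? ',(608,88),(195,575)),('clamp-end fig',(73,296),(705,340)),('clamp-end bot',(162,527),(545,210)),('outer bot',(704,313),(52,415)),('pl out fig',(575,180),(217,449)),('pl in fig',(390,250),(395,370)),('pl out bot',(607,262),(165,395)),('tip',(340,290),(440,55))]:
    P,e=two(t,ct(a),s,cs(b)); print(n,P.round(1),'err',e.round(1),'jig',J(P))
for p in[(575,180),(607,262),(422,333),(390,250)]: print('plinth top z41',J(onz(t,*ct(p),41)))
for p in[(472,194),(525,320)]: print('rail end z25',J(onz(t,*ct(p),25)))
for n,p in[('jar',(157,98)),('fig',(327,90)),('bottle',(485,502))]: print(n,J(onz(t,*ct(p),{'jar':40,'fig':4,'bottle':65}[n])))
```

```text
board [[ 516.7  100.3   15. ]
 [ 625.8 -178.6   15. ]
 [ 507.4 -225.9   15. ]
 [ 398.7   52.6   15. ]] sides [np.float64(299.5), np.float64(127.5), np.float64(299.0), np.float64(127.3)]
c [512.1 -62.9] yaw 111.35
board -x fig?  [ 626.7 -176.8   12.7] err 4.2 jig [-147.8  -65.3   12.7]
clamp-end fig [517.1 101.3  10.2] err 0.3 jig [151.1 -64.4  10.2]
clamp-end bot [398.8  53.4  12.9] err 1.2 jig [149.6  63.3  12.9]
outer bot [ 508. -224.   13.] err 4.6 jig [-148.5   62.5   13. ]
pl out fig [ 574.1 -156.5   36.4] err 3.5 jig [-109.7  -23.7   36.4]
pl in fig [538.  -63.5  36.7] err 0.5 jig [ -9.9 -23.9  36.7]
pl out bot [ 532.  -172.5   36. ] err 2.6 jig [-109.3   21.4   36. ]
tip [504.  -39.8 187. ] err 2.8 jig [ 24.5  -0.8 187. ]
plinth top z41 [-110.5  -22.2   41. ]
plinth top z41 [-109.6   22.4   41. ]
plinth top z41 [-9.5 21.6 41. ]
plinth top z41 [ -9.9 -23.3  41. ]
rail end z25 [-60.7 -36.5  25. ]
rail end z25 [-61.7  33.8  25. ]
jar [  72.3 -139.8   40. ]
fig [ -11.9 -118.9    4. ]
bottle [ -6.6 110.1  65. ]
```

Board sides (299 x 127 mm), plinth (100 x 45 mm, about 20 mm short of home) and handle tip (24, -1, 187, where about 23, 0, 186 is expected) all check out. First I turn the tool by 43° and close the gripper. After that, tool x is jig x and tool y is -jig y.

```bash
python3 -m jog '[[0,0,8.59,0,0,-15,1],[0,0,8.59,0,0,-15,1],[0,0,8.59,0,0,0,1],[0,0,8.59,0,0,0,1],[0,0,8.59,0,0,0,1]]' 40
cat > where.py <<'E'
from h import *
j=np.load('jig.npz'); s=r.sense(); p=s['tool_pos']
print('t',round(s['time'],2),'jig',((p[:2]-j['c'])@j['ex']).round(1),((p[:2]-j['c'])@j['ey']).round(1),'z',p[2].round(1),'rot',s['tcp_rot'].round(2),'F',s['ft_force'].round(1),'Fjig',(s['ft_force'][:2]@j['ex']).round(1),'gap',round(s['finger_gap'],1))
E
python3 where.py
```

```text
time: 0.8
tool_pos: [258.7, 541.4, 261.4]
tcp_rot: [180.0, -0.0, 111.2]
ft_force: [-0.0, 0.0, 0.1]
finger_gap: 12.2
grip_force: 0.0
t 0.8 jig 655.1 16.0 z 261.4 rot [ 1.7999e+02 -1.0000e-02  1.1115e+02] F [-0.   0.   0.1] Fjig 0.0 gap 12.2
```

```bash
python3 -m jog '[[0,0,0,-50,1,0,1],[0,0,0,-50,1,0,1],[0,0,0,-50,1,0,1],[0,0,0,-50,1,0,1],[0,0,0,-50,1,0,1]]' >/dev/null
python3 -m jog '[[0,0,0,-50,1,0,1],[0,0,0,-50,1,0,1],[0,0,0,-50,1,0,1],[0,0,0,-50,1,0,1],[0,0,0,-50,1,0,1]]' >/dev/null
python3 -m jog '[[0,0,0,-50,1,0,1],[0,0,0,-50,1,0,1],[0,0,0,-50,1,0,1],[0,0,0,-50,1,0,1],[0,0,0,-50,1,0,1]]' >/dev/null
python3 -m jog '[[0,0,0,-50,1,0,1],[0,0,0,0,0,0,1],[0,0,0,0,0,0,1]]' >/dev/null
python3 where.py
```

```text
t 2.6 jig -145.6 -1.5 z 260.2 rot [-1.7993e+02 -9.0000e-02  1.1138e+02] F [-0.2 -0.2  0.2] Fjig -0.1 gap 0.0
```

```bash
python3 -m jog '[[0,0,0,0,-1,50,1],[0,0,0,0,-1,50,1],[0,0,0,0,0,50,1],[0,0,0,0,0,50,1],[0,0,0,0,0,15,1]]' >/dev/null
python3 -m jog '[[0,0,0,0,0,10,1],[0,0,0,0,0,7,1],[0,0,0,0,0,0,1]]' >/dev/null
python3 where.py
python3 - <<'E'
from h import *
d=snap('scene'); im=cv2.cvtColor(d['pixels'],cv2.COLOR_RGB2BGR)
cv2.imwrite('pics/s2.png',cv2.resize(im[100:280,165:365],None,fx=3,fy=3,interpolation=cv2.INTER_CUBIC))
E
```

```text
t 3.4 jig -145.5 -1.3 z 31.1 rot [1.7989e+02 1.1000e-01 1.1153e+02] F [-0.5 -0.2  1. ] Fjig 0.0 gap 0.1
```

View pics/s2.png

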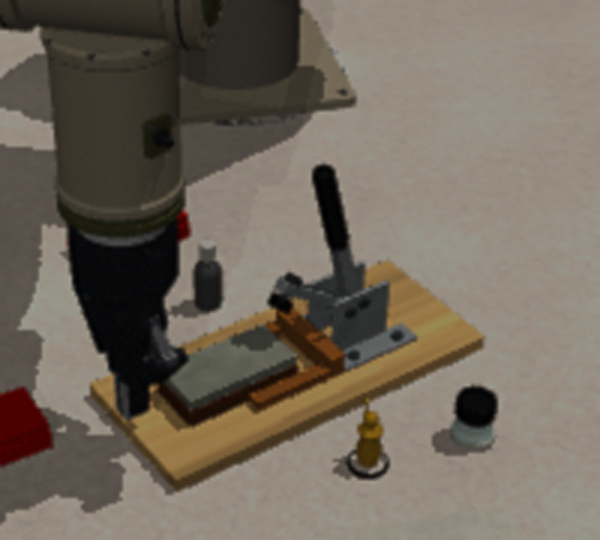

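The fingers stand behind the plinth's outer end (crop (135,400)) and nothing has moved. I push in small steps and watch the force.

```bash
python3 -m jog '[[0,0,0,5,0,1,1],[0,0,0,5,0,1,1],[0,0,0,5,0,1,1],[0,0,0,5,0,0,1],[0,0,0,3,0,0,1]]' >/dev/null; python3 where.py
python3 -m jog '[[0,0,0,3,0,0,1],[0,0,0,3,0,0,1],[0,0,0,3,0,0,1],[0,0,0,2,0,0,1],[0,0,0,2,0,0,1]]' >/dev/null; python3 where.py
python3 -m jog '[[0,0,0,1,0,0,1],[0,0,0,1,0,0,1],[0,0,0,1,0,0,1],[0,0,0,1,0,0,1],[0,0,0,0,0,0,1]]' >/dev/null; python3 where.py
```

```text
t 3.95 jig -121.1 -0.1 z 26.3 rot [-180.     -0.    111.53] F [ 0.7 -1.2 -0.2] Fjig -1.4 gap 0.0
t 4.45 jig -108.6 -0.0 z 26.3 rot [180.     0.   111.51] F [ 0.1 -0.4 -0.9] Fjig -0.5 gap -0.1
t 4.95 jig -104.6 -0.0 z 26.3 rot [-1.8000e+02 -1.0000e-02  1.1151e+02] F [-1.  -0.1 -0.7] Fjig 0.2 gap -0.2
```

```bash
python3 -m jog '[[0,0,0,1,0,0,1],[0,0,0,1,0,0,1],[0,0,0,1,0,0,1]]' >/dev/null; python3 where.py
python3 -m jog '[[0,0,0,1,0,0,1],[0,0,0,0.5,0,0,1],[0,0,0,0,0,0,1]]' >/dev/null; python3 where.py
python3 -m jog '[[0,0,0,1,0,0,1],[0,0,0,0,0,0,1]]' >/dev/null; python3 where.py
python3 - <<'E'
from h import *
d=snap('scene'); im=cv2.cvtColor(d['pixels'],cv2.COLOR_RGB2BGR)
cv2.imwrite('pics/s3.png',cv2.resize(im[170:270,185:335],None,fx=5,fy=5,interpolation=cv2.INTER_CUBIC))
E
```

```text
t 5.25 jig -101.7 -0.0 z 26.4 rot [180.     0.   111.51] F [ 0.6 -0.9  0.4] Fjig -1.0 gap -0.1
t 5.55 jig -100.1 -0.0 z 26.3 rot [180.    -0.   111.51] F [ 0.7  1.1 -0.2] Fjig 0.7 gap 0.3
t 5.75 jig -99.7 -0.3 z 26.6 rot [1.7996e+02 6.0000e-02 1.1151e+02] F [ 3.  -3.1 -0.2] Fjig -4.0 gap 0.2
```

View pics/s3.png

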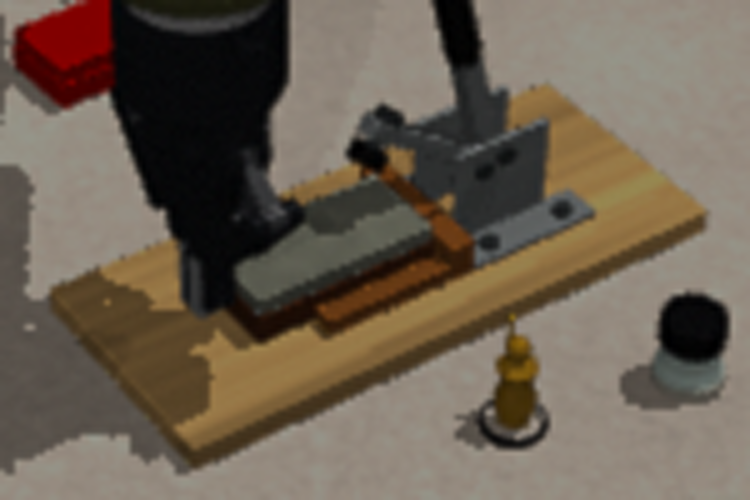

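The slab's inner end is now at the stop block (crop (435,235)) and the force has begun to rise. I press slightly more to confirm, then back off.

```bash
python3 -m jog '[[0,0,0,1,0,0,1],[0,0,0,0,0,0,1]]' >/dev/null; python3 where.py
python3 -m jog '[[0,0,0,1,0,0,1],[0,0,0,0,0,0,1],[0,0,0,0,0,0,1]]' >/dev/null; python3 where.py
```

```text
t 6.0 jig -99.6 -0.4 z 27.0 rot [1.7994e+02 1.4000e-01 1.1150e+02] F [ 3.7 -7.1 -1.1] Fjig -8.0 gap -0.0
t 6.3 jig -99.5 -0.5 z 27.3 rot [179.91   0.23 111.49] F [ 4.1 -9.1 -0.7] Fjig -10.0 gap -0.2
```

Run:
```python
from h import *
j=np.load('jig.npz')
print(np.array(r.snapshot('wrist')['hand_eye']).round(2))
d=snap('scene')
for n,(a,b) in {'knob':(295,212),'knobtop':(255,150),'neck':(170,210)}.items():
    o,k=ray(d,a/5+185,b/5+170)
    for y in(-20,0,20,40):
        t=(y-(o[:2]-j['c'])@j['ey'])/(k[:2]@j['ey']); P=o+k*t; print(n,y,((P[:2]-j['c'])@j['ex']).round(),P[2].round())
```

```text
[[   0.      0.96    0.27   71.01]
 [   1.     -0.      0.     -0.51]
 [   0.      0.27   -0.96 -143.85]
 [   0.      0.      0.      1.  ]]
knob -20 -62.0 76.0
knob 0 -49.0 57.0
knob 20 -36.0 37.0
knob 40 -23.0 18.0
knobtop -20 -83.0 120.0
knobtop 0 -71.0 102.0
knobtop 20 -58.0 84.0
knobtop 40 -45.0 66.0
neck -20 -127.0 106.0
neck 0 -115.0 87.0
neck 20 -104.0 69.0
neck 40 -92.0 50.0
```

The plinth is firmly home: 10 N with no further travel. A knob on the gripper sticks out towards +x, so I lift clear and look at it before going near the handle.

```bash
python3 -m jog '[[0,0,0,-5,0,0,1],[0,0,0,-15,0,0,1],[0,0,0,-5,0,-20,1],[0,0,0,0,0,-40,1],[0,0,0,0,0,-40,1]]' >/dev/null
python3 -m jog '[[0,0,0,0,0,-50,1],[0,0,0,0,0,-50,1],[0,0,0,0,0,0,1]]' >/dev/null; python3 where.py
python3 - <<'E'
from h import *
d=snap('scene'); im=cv2.cvtColor(d['pixels'],cv2.COLOR_RGB2BGR); im=cv2.convertScaleAbs(im,alpha=1.8)
cv2.imwrite('pics/s4.png',cv2.resize(im[80:260,165:345],None,fx=3.3,fy=3.3,interpolation=cv2.INTER_CUBIC))
E
```

```text
t 7.2 jig -125.6 -3.1 z 235.9 rot [179.43   0.53 111.5 ] F [ 0.7 -0.2  0.9] Fjig -0.4 gap -0.0
```

View pics/s4.png

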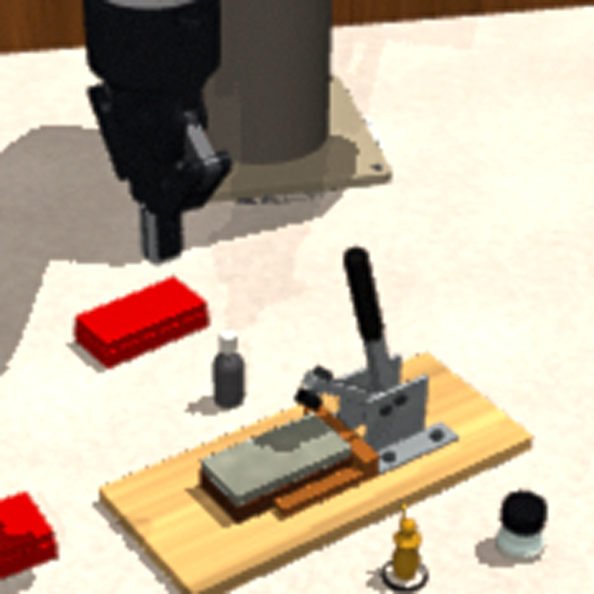

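The knob is just the near finger's knuckle, about 50 mm to the side along the closing line (crop (215,170)), with its partner at (95,100). Nothing sticks out towards the handle. The plinth sits against the stop and the handle is still open, so I go to its plinth side.

```bash
python3 -m jog '[[0,0,0,30,-1,0,1],[0,0,0,40,-1,0,1],[0,0,0,30,0,0,1],[0,0,0,10,0,0,1],[0,0,0,0,0,0,1]]' >/dev/null; python3 where.py
python3 -m jog '[[0,0,0,0,0,30,1],[0,0,0,0,0,30,1],[0,0,0,0,0,16,1],[0,0,0,0,0,0,1]]' >/dev/null; python3 where.py
python3 -m jog '[[0,0,0,5,0,0,1],[0,0,0,5,0,0,1],[0,0,0,5,0,0,1],[0,0,0,3,0,0,1],[0,0,0,3,0,0,1]]' >/dev/null; python3 where.py
python3 -m jog '[[0,0,0,3,0,0,1],[0,0,0,3,0,0,1],[0,0,0,3,0,0,1],[0,0,0,3,0,0,1]]' >/dev/null; python3 where.py
```

```text
t 7.75 jig -11.2 2.5 z 225.2 rot [-1.7992e+02 -6.0000e-02  1.1161e+02] F [0.4 0.3 0.8] Fjig 0.1 gap 0.2
t 8.15 jig -12.2 4.4 z 146.5 rot [-179.69   -0.2   111.45] F [0.3 0.3 0.2] Fjig 0.1 gap -0.4
t 8.65 jig 7.4 1.5 z 152.0 rot [179.86   0.23 111.51] F [ 1.7 -8.1  4.7] Fjig -8.2 gap -0.1
t 9.05 jig 18.7 0.9 z 152.9 rot [179.77   0.29 111.49] F [ 3.4 -6.7  6.6] Fjig -7.5 gap 0.1
```

Contact with the handle at about 8 N, as expected. I continue over the arc.

```bash
python3 -m jog '[[0,0,0,6,0,-1,1],[0,0,0,6,0,-1,1],[0,0,0,6,0,-1,1],[0,0,0,6,0,0,1],[0,0,0,6,0,0,1]]' >/dev/null; python3 where.py
python3 -m jog '[[0,0,0,5,0,0,1],[0,0,0,5,0,0,1],[0,0,0,5,0,0,1],[0,0,0,5,0,1,1],[0,0,0,5,0,1,1]]' >/dev/null; python3 where.py
python3 -m jog '[[0,0,0,5,0,2,1],[0,0,0,5,0,2,1],[0,0,0,5,0,2,1],[0,0,0,5,0,3,1],[0,0,0,5,0,3,1]]' >/dev/null; python3 where.py
```

```text
t 9.55 jig 49.0 1.0 z 155.7 rot [179.77   0.27 111.49] F [ 3.9 -6.9  4.7] Fjig -7.8 gap 0.1
t 10.05 jig 75.0 1.6 z 152.5 rot [1.7985e+02 1.5000e-01 1.1151e+02] F [ 2.6 -3.  -0.9] Fjig -3.7 gap -0.1
t 10.55 jig 101.6 3.0 z 138.6 rot [-1.7994e+02 -4.0000e-02  1.1152e+02] F [ 0.  -0.9 -0.4] Fjig -0.8 gap -0.1
```

```bash
python3 -m jog '[[0,0,0,5,0,3,1],[0,0,0,5,0,3,1],[0,0,0,4,0,3,1],[0,0,0,0,0,0,1],[0,0,0,0,0,0,1]]' >/dev/null; python3 where.py
python3 -m jog '[[0,0,0,-5,0,-10,1],[0,0,0,-10,0,-40,1],[0,0,0,0,0,-50,1],[0,0,0,0,0,-50,1],[0,0,0,0,0,0,1]]' >/dev/null; python3 where.py
python3 -m jog '[[0,0,0,50,0,0,1],[0,0,0,50,0,0,1],[0,0,0,50,0,0,1],[0,0,0,50,0,0,1],[0,0,0,0,0,0,1]]' >/dev/null
python3 - <<'E'
from h import *
d=snap('scene'); im=cv2.cvtColor(d['pixels'],cv2.COLOR_RGB2BGR); im=cv2.convertScaleAbs(im,alpha=1.8)
cv2.imwrite('pics/s5.png',cv2.resize(im[145:265,185:345],None,fx=4.5,fy=4.5,interpolation=cv2.INTER_CUBIC))
E
```

```text
t 11.05 jig 114.8 2.6 z 130.3 rot [-179.99    0.    111.53] F [ 0.5 -0.7 -0.2] Fjig -0.8 gap 0.1
t 11.55 jig 97.7 -0.7 z 290.1 rot [179.25   0.35 111.47] F [0.5 0.3 0.8] Fjig 0.1 gap -0.1
```

View pics/s5.png

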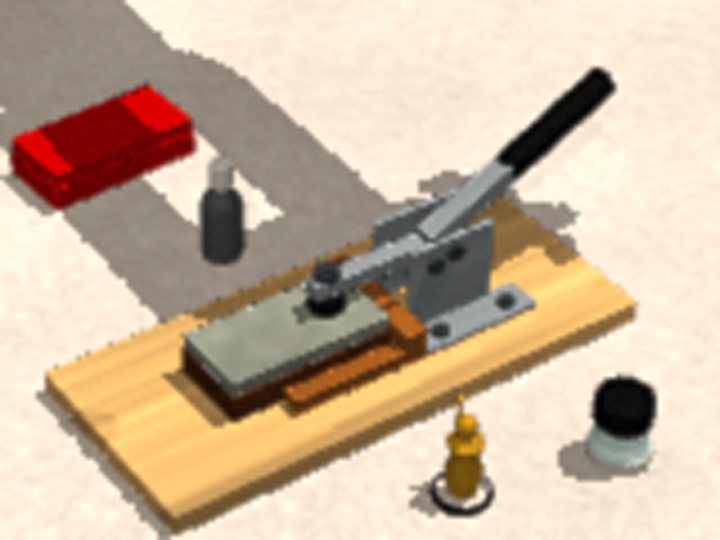

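The handle is over, with its tip at crop (603,80), and the pad sits on the slab near the stop at (325,300). A quick check of the handle angle and plinth end before handing in.

Run:
```python
from h import *
j=np.load('jig.npz'); d=snap('scene')
o,k=ray(d,603/4.5+185,80/4.5+145); t=-((o[:2]-j['c'])@j['ey'])/(k[:2]@j['ey']); P=o+k*t
x=(P[:2]-j['c'])@j['ex']; print('tip',x,P[2],'handle',np.arctan2(x-55,P[2]-60)+.25)
for a,b in((235,388),(185,345)):
    P=onz(d,a/4.5+185,b/4.5+145,41); print('outer corner',((P[:2]-j['c'])@j['ex']).round(1),((P[:2]-j['c'])@j['ey']).round(1))
print(r.sense()['ft_force'],r.hand_in())
```

```text
tip 171.73121509962576 115.11406981536413 handle 1.3796799183309887
outer corner -88.1 -31.6
outer corner -91.4 10.5
the job is handed in; nothing more can be done
[ 0.37448107 -1.07802478 -0.21695015] None
```

The job is handed in: the plinth is against the stop, the clamp handle is locked (measured about 1.38 rad) with its pad on the plinth, the robot is clear, and the bystanders stand where they were; I got no verdict back.

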